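# Open a paper trimmer's locking back stop to its end stop

## Task

Set the paper trimmer up for its widest strip: with the fingertips press the lock button on the sliding back stop right down and, keeping it held down, push the stop along its rail away from the blade until it is fully home against the end stop; then let the button spring up so that the stop stays locked there. Do not drag the stop while it is locked, do not grip or force anything, and leave the blade arm down and the other things where they are.

Things in the scene. Friction and masses are not known exactly. Their poses are not given: they have to be found in the camera images.
- trimmer: Guillotine paper trimmer, fixed on the table. Grey baseboard 360 (x) by 320 (y) mm, top 26 mm above the table. Origin: centre of its underside, at table height. x: along the cutting edge, away from the robot; y: along the flush slide rail (at x = 0), from the cutting edge (y = -160 mm) to the end stop; z up. Clamp bar beside the cutting edge and fence on the far edge: top under 45 mm.
- back_stop (a joint): Position of the sliding back stop on its rail, m: 0 nearest the blade, 0.170 against the end stop; grows along the trimmer's +y. Button down: about 2 N pushes it. Button up: a brake clamps it to the rail and resists some 35 N: do not force it. It is a stop bar with a black slider housing behind it, 62 (x) by 68 (y) mm, top 40 mm above the table, with the lock button in the middle.
- lock_button (a joint): How far the lock button is pressed, m: 0 up (stop locked), 0.006 fully down (stop free). About 5 N start it, 6 N bring it fully down; it springs back up by itself. It counts as held down beyond 0.003.
- button_top (a point): Centre of the top of the lock button, a grey ribbed square of 36 by 36 mm, sides along the trimmer's x and y; 48 mm above the table when up, 42 mm when pressed, always proud of the housing. It rides on the back stop: at joint value q it lies at x = 0, y = q - 0.066 m in the trimmer's frame.
- thumb_rest (a point): Top edge, on the button's side, of the upright black thumb rest on the slider housing, between button and end stop: 46 mm wide (x), 8 mm thick, 61 mm above the table; 30 mm in +y from the button's centre. Pushing on it towards +y moves the back stop.
- stop_bar (a point): Middle of the top of the aluminium stop bar on the blade side of the button, 36 mm in -y from the button's centre: 190 mm along x, 12 mm thick, 45 mm above the table. Between bar and thumb rest are 60 mm clear for the fingertips.
- end_stop (a point): End stop, an aluminium block 50 (x) by 14 (y) mm, top 42 mm above the table, screwed on the rail's end at the baseboard's left edge. The point is the middle of the top edge that faces the back stop; the housing meets this face when home (button centre then 38 mm from it).
- blade_handle (a point): Top of the black handle of the blade arm, at its root, 72 mm above the table. The steel arm lies shut along the cutting edge (y about -170 mm in the trimmer's frame) and hinges up about its far end; the handle, 24 mm thick, sticks out towards the robot to x = -277 mm. Leave it down.
- glue_gun: Cordless glue gun lying on its side, black, about 220 by 150 mm and 33 mm high; origin on the table under its barrel. Bystander.
- craft_glue: White glue bottle, 56 mm across, 125 mm tall, standing on the table; origin at the centre of its foot. Bystander.
- bead_jar: Glass jar with white lid, 68 mm across, 70 mm tall, standing on the table; origin at the centre of its foot. Bystander.
- tape_roll: Roll of paper tape, 52 mm across, 18 mm high, lying on the trimmer's baseboard near the edge towards the robot; origin at the centre of its underside. Bystander.

How it is judged:
By the outcome, as a careful person would: the job done as asked, in the order asked, and still so for the second after the job is handed in, with the robot touching nothing.
It also fails if it takes over 38 s, if anything falls off the work surface, if the arm or the gripper's body presses on something with over 40 N, if the wrist force passes 120 N, or if a joint passes its speed limit or range.

## Robot

A 6-joint arm with a two-finger parallel gripper is mounted at the origin on the work surface. World frame = base frame: x ahead of the robot, y to its left, z up, the work surface at z = 0. Lengths are in m, angles in rad, forces in N, time in s.
With the tool pointing down it reaches from about 0.35 to 0.85 m from the base axis. Payload 8.1 kg.
Tool frame: the origin (TCP) lies midway between the tips of the shut fingers; the grasp point (between the pads) lies 19 mm behind it; z points along the fingers, x is the direction in which the jaws open and shut, and the axes are right-handed (so a half turn about z gives the same grasp; the last joint's range is limited). The gripper opens to 85 mm and grips with 20 to 120 N. Pads are 22 mm wide; open, the fingers measure 114 mm over their backs; the gripper's body (76 mm by 85 mm) begins 54 mm behind the grasp point. The pads swing forward as they close: fully open they stand 13 mm farther back than shut.
Start: joints at [1.082, 0.13, 1.488, -0, 1.523, -0.085], TCP at [0.236, 0.552, 0.231] pointing down, gripper open.
Joint ranges: [-2.96, 2.96], [-0.89, 2.26], [0.02, 2.5], [-1.34, 4.48], [0, 2.73], [-2.66, 2.66]. Speed limits (rad/s): [2.39, 2.39, 2.79, 3.14, 3.14, 3.14].

## Interface

Orientations are given as a unit quaternion [x, y, z, w].
In Python, from station import get_state, snapshot, job_done gives the robot as it stands. The module is installed in compiled form; this text tells all that it offers.
- The arm moves only by the tool move_arm, never from a script. Its argument "series" is one flat list of numbers, 7 for each row, row after row: the finger opening in cm, from 0 to 8.54, then the shift along the tool's x, y, z in cm, then the turn, a rotation vector about the tool's x, y, z in degrees. A call has 1 to 20 rows; each row shifts and turns the commanded pose from where the row before left it, along the tool's axes as they then stand; what a row does not reach is not made up. A row lasts 1/10 s, in which the tool goes at most 50 mm and 8.59 degrees, less where a joint would pass 70% of its speed; a pose out of reach is approached as far as the arm can. A call is refused whole if a number of a shift passes 5 or a number of a turn 8.59, either way. A call with a gripper value outside its range is refused whole. The fingers move at their own pace and stop on an object; "grip_force" is the grip in N (left out, the last holds). Time passes only in rows, so rows that do not move let the fingers close. It gives the time, the measured TCP pose, the force and the opening at its end, in the units of the state.
- get_state(): the state, without advancing time (a new reading comes with each control period).
- snapshot(name): name is "scene" or "top"; returns a dict with "img" (420x560x3 uint8, red, green, blue), "vertical_fov" (degrees; the focal length in pixels is half the picture's height over the tangent of half this angle, whatever the lens; pixels are square), "cx", "cy" (the principal point, pixels), "k1" (the pictures are not rectified: a ray, as slopes to the right and down, at radius r is drawn at 1 + k1 r^2 times it, then the intrinsics apply), "extrinsics" (4x4, takes a point from world to camera coordinates). Camera axes: x right, y down, z forward; pixel columns grow to the right and rows downward; lengths in m; the calibration is good to about 2 mm. A picture is of the moment at which its call begins. There is no depth.
- job_done(): hands the job in, once; it reports no verdict.
The state is a dict: "t": time; "qpos": joint angles; "qd": joint speeds; "effort": joint torques, N m; "position": TCP position; "tcp_rot": TCP orientation; "wrist_force": force on the tool from outside, world axes, zero at the start; "moment": the same for the moment, N m; "grip_width": finger opening in m.
Only numpy, scipy, OpenCV 4.12 (cv2) and the standard library are available. Lean on these libraries where they do the work, as an engineer would, in place of code of your own. Each camera call takes 0.05 s, during which the arm holds its last target. There are 200 camera calls.

## Working session

There is one attempt and no reset: what is moved stays moved. The work goes in short steps, Python scripts to look and compute and a tool call to move; the robot and the scene stay as the last step left them, time stands still between calls to the robot, and variables do not carry over. Pictures are saved under pics/ and viewed, about 8 in all and at most 12, crops included, and the job is handed in when it is done.

Besides the shell and the picture viewer there is one more tool, called after "Request:" as name(argument=value, ...) on one line, values as JSON. move_arm: Moves the arm, as the interface text tells. Its arguments: {"type":"object","properties":{"series":{"type":"array","items":{"type":"number"}},"grip_force":{"type":"number"}},"required":["series"]}

```bash
mkdir -p pics
cat > h.py <<'E'
import numpy as np, cv2
from station import get_state, snapshot
def K(s):
    h=s["img"].shape[0]; f=h/2/np.tan(np.radians(s["vertical_fov"])/2)
    return f
def ray(s,u,v):
    f=K(s); d=np.array([(u-s["cx"])/f,(v-s["cy"])/f]); p=d.copy()
    for _ in range(30): p=d/(1+s["k1"]*(p@p))
    E=np.array(s["extrinsics"]); R,t=E[:3,:3],E[:3,3]
    return -R.T@t, R.T@np.array([p[0],p[1],1])
def onz(s,u,v,z):
    o,d=ray(s,u,v); return o+d*(z-o[2])/d[2]
def proj(s,P):
    E=np.array(s["extrinsics"]); c=E[:3,:3]@np.array(P)+E[:3,3]; p=c[:2]/c[2]; p=p*(1+s["k1"]*(p@p))
    return p*K(s)+[s["cx"],s["cy"]]
def save(n,img,k=1):
    cv2.imwrite("pics/"+n,cv2.resize(img[:,:,::-1],None,fx=k,fy=k,interpolation=cv2.INTER_CUBIC))
E
python3 - <<'E'
from h import *
import pickle
d={}
for n in("scene","top"):
    s=snapshot(n); d[n]=s; save(n+"0.png",s["img"],1.42)
    print(n,s["vertical_fov"],s["cx"],s["cy"],s["k1"],ray(s,280,210))
pickle.dump(d,open("s0.pkl","wb")); print(get_state())
E
```

```text
scene 48.891054630210746 274.98215069488987 208.42146357577028 -0.08456200207285837 (array([ 1.12202322, -0.38055032,  0.78381397]), array([-0.60175922,  0.35671052, -0.71468392]))
top 52.779925166658096 275.41904050893754 199.81607178738525 -0.09177576328482834 (array([ 0.35641974, -0.03238696,  1.21021255]), array([ 0.10701101, -0.0077652 , -0.9945776 ]))
{'t': 0.1, 'qpos': array([ 1.08161410e+00,  1.31074838e-01,  1.48919262e+00,  3.23416532e-05,
        1.52302795e+00, -8.53876450e-02]), 'qd': array([-0.00039397, -0.00451943, -0.0049246 , -0.00134438,  0.00203535,
        0.00036331]), 'effort': array([ 1.38859552e-03, -5.70952034e+01, -5.01941264e+01, -1.59762812e-04,
        8.23139999e-03, -9.90066184e-06]), 'position': array([0.23546678, 0.55130903, 0.23034359]), 'tcp_rot': array([ 8.34539097e-01,  5.50948066e-01, -7.55636307e-04,  3.92570821e-04]), 'wrist_force': array([0.09834741, 0.34521867, 0.46716292]), 'moment': array([ 0.01964612, -0.01338687, -0.0108672 ]), 'grip_width': 0.08570341798470019}
```

View pics/top0.png

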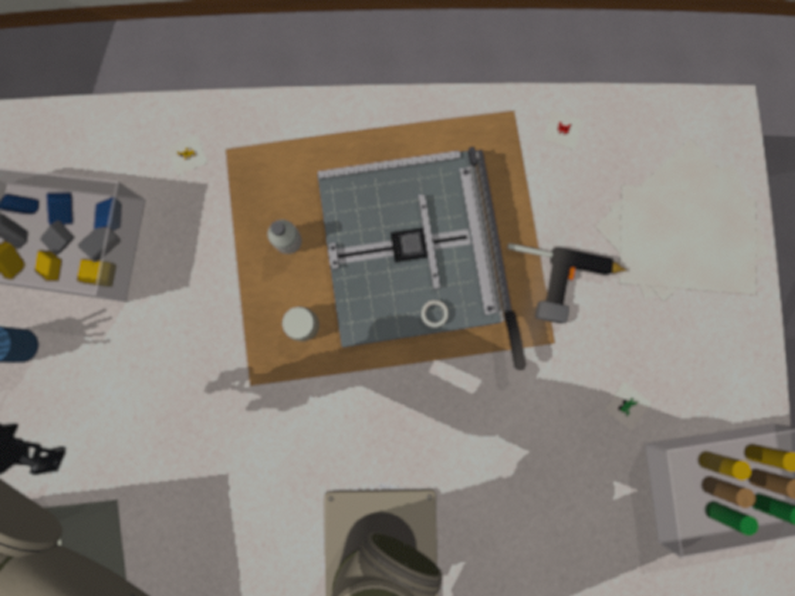

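View pics/scene0.png

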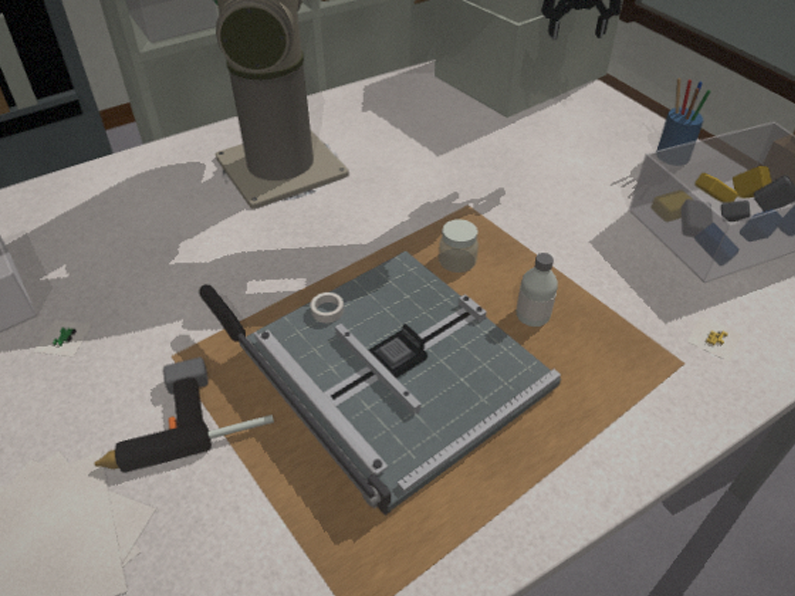

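Run:
```python
from h import *
import pickle
d=pickle.load(open("s0.pkl","rb"))
a=d["top"]["img"][135:205,225:345]; b=d["scene"]["img"][200:295,225:345]
save("crop.png",np.vstack([a,b[:60]]),1) 
i=np.vstack([cv2.resize(a,None,fx=5,fy=5,interpolation=cv2.INTER_CUBIC)[:,:600], cv2.resize(b,None,fx=2.6,fy=2.6,interpolation=cv2.INTER_CUBIC)[:245,:312].repeat(1,1) if 0 else np.zeros((0,600,3),np.uint8)])
j=cv2.resize(d["scene"]["img"][220:270,250:350],None,fx=5,fy=5,interpolation=cv2.INTER_CUBIC)
j=np.pad(j,((0,0),(0,100),(0,0)))
save("crop2.png",np.vstack([i,j]))
t,s=d["top"],d["scene"]
print("button",onz(t,289.5,171.8,.048),onz(s,398/1.42,350/1.42,.048))
print("bar ends",onz(t,422/1.42,196/1.42,.045),onz(t,436/1.42,286/1.42,.045))
print("endstop",onz(t,334/1.42,255/1.42,.042))
for u,v in((318,172),(342,346)): print("L corner",onz(t,u/1.42,v/1.42,.026))
for u,v in((559,377),(405,253)): print("L corner scene",onz(s,u/1.42,v/1.42,.026))
```

```text
button [ 0.58835917 -0.06992516  0.048     ] [ 0.59346462 -0.06695362  0.048     ]
bar ends [ 0.68620662 -0.0939057   0.045     ] [ 0.50448936 -0.11697549  0.045     ]
endstop [0.57003241 0.0826185  0.042     ]
L corner [0.74635009 0.11672202 0.026     ]
L corner [0.39122204 0.06924017 0.026     ]
L corner scene [0.74188839 0.11628026 0.026     ]
L corner scene [0.39640201 0.06492776 0.026     ]
```

View pics/crop2.png

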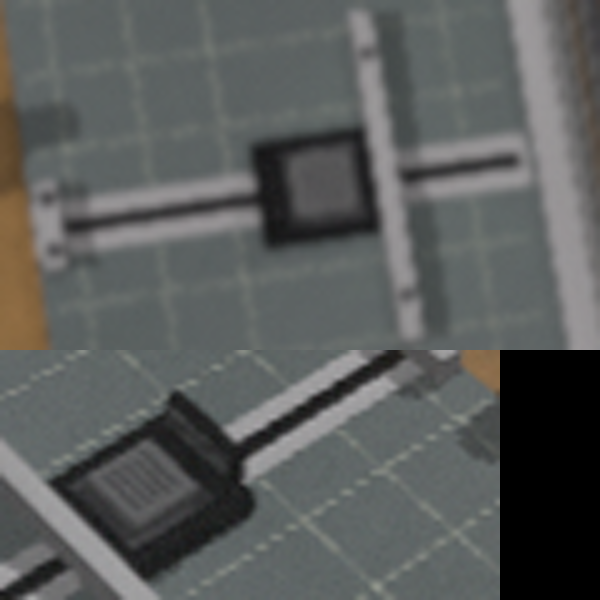

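Run:
```python
from h import *
import pickle
d=pickle.load(open("s0.pkl","rb")); t,s=d["top"],d["scene"]
b=onz(t,289.6,172,.048); b2=onz(s,277.6,247,.048)
e=onz(t,237.8,179.8,.042)
r1=onz(t,225+60/5,135+223/5,.03)
r2=onz(t,225+520/5,135+158/5,.026)
v=r2-r1
print("button",b,b2,"end",e,"rail yaw",np.degrees(np.arctan2(v[0],-v[1])))
b=(b+b2)/2
print("dist to end",np.linalg.norm((e-b)[:2]), "bottle top",onz(t,283/1.42,228/1.42,.125), onz(s,544/1.42,262/1.42,.125),"jar",onz(t,299/1.42,322/1.42,.07))
th=np.radians(7.6); y=np.array([-np.sin(th),np.cos(th)])
x=np.array([np.cos(th),np.sin(th)])
tgt=b[:2]+.008*y; p=get_state()["position"]
D=tgt-p[:2]; print("tgt",tgt,"shift tool x(=trimmer y), tool y(=trimmer x) mm",1e3*D@y,1e3*D@x)
```

```text
button [ 0.58778524 -0.07019264  0.048     ] [ 0.59181606 -0.07242697  0.048     ] end [0.56926695 0.07534335 0.042     ] rail yaw 7.371187147891785
dist to end 0.1480836931636438 bottle top [0.60742277 0.16906359 0.125     ] [0.61492406 0.1736323  0.125     ] jar [0.43664144 0.14719048 0.07      ]
tgt [ 0.5887426  -0.06338008] shift tool x(=trimmer y), tool y(=trimmer x) mm -656.0123764247866 268.87591655914014
```

Request:
move_arm(series=[0,0,0,0,0,0,-7.7,0,0,0,0,0,0,-7.7,0,0,0,0,0,0,-7.7,0,0,0,0,0,0,-7.7], grip_force=20)

```text
t: 0.5
position: [0.2356, 0.5515, 0.2307]
tcp_rot: [0.656, 0.755, -0.001, 0.0]
wrist_force: [-0.1, -0.7, 0.2]
grip_width: 0.0278
```

Request:
move_arm(series=[0,-3.6,1.5,0,0,0,0,0,-3.6,1.5,0,0,0,0,0,-3.6,1.5,0,0,0,0,0,-3.6,1.5,0,0,0,0,0,-3.6,1.5,0,0,0,0,0,-3.6,1.5,0,0,0,0,0,-3.6,1.5,0,0,0,0,0,-3.6,1.5,0,0,0,0,0,-3.6,1.5,0,0,0,0,0,-3.6,1.5,0,0,0,0,0,-3.6,1.5,0,0,0,0,0,-3.6,1.5,0,0,0,0,0,-3.6,1.5,0,0,0,0,0,-3.6,1.5,0,0,0,0,0,-3.6,1.5,0,0,0,0,0,-3.6,1.5,0,0,0,0,0,-3.6,1.5,0,0,0,0,0,-3.6,1.5,0,0,0,0,0,-0.8,-0.1,0,0,0,0,0,0,0,0,0,0,0])

```text
t: 2.5
position: [0.5895, -0.0638, 0.2304]
tcp_rot: [0.659, 0.752, -0.0, -0.001]
wrist_force: [0.0, 0.9, -0.0]
grip_width: -0.0002
```

Request:
move_arm(series=[0,0,0,3,0,0,0,0,0,0,4,0,0,0,0,0,0,4,0,0,0,0,0,0,3,0,0,0,0,0,0,1.5,0,0,0,0,0,0,0,0,0,0,0,0,0,0,0,0,0])

```text
t: 3.2
position: [0.5905, -0.062, 0.0778]
tcp_rot: [0.658, 0.753, 0.0, 0.001]
wrist_force: [0.8, 0.3, 1.5]
grip_width: 0.0004
```

Run:
```python
from h import *
import pickle
s=snapshot("scene");st=get_state();print(st["position"],proj(s,st["position"]),proj(s,[.59,-.071,.048]))
save("c1.png",s["img"][180:290,220:350],5)
```

```text
[ 0.59126818 -0.06233682  0.07863347] [281.63922615 235.15651099] [277.74600796 246.14802457]
```

View pics/c1.png

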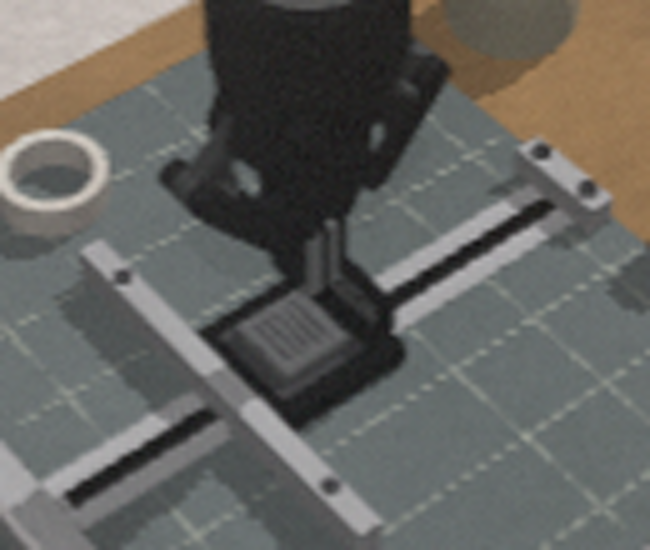

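The crop shows the shut fingertips at about (308,275) in the crop, between the bar and the thumb rest and above the button (290,340), as the projection predicts. Descending now.

Request:
move_arm(series=[0,0,0,1,0,0,0,0,0,0,1,0,0,0,0,0,0,0.5,0,0,0,0,0,0,0.4,0,0,0,0,0,0,0.2,0,0,0,0,0,0,0.2,0,0,0,0,0,0,0.1,0,0,0,0,0,0,0,0,0,0,0,0,0,0,0,0,0])

```text
t: 4.15
position: [0.5899, -0.0625, 0.0426]
tcp_rot: [0.658, 0.753, 0.0, 0.0]
wrist_force: [-2.9, -0.1, 4.3]
grip_width: 0.0
```

Request:
move_arm(series=[0,0,0,0.1,0,0,0,0,0,0,0.05,0,0,0,0,0,0,0,0,0,0,0,0,0,0,0,0,0])

```text
t: 4.55
position: [0.5901, -0.0627, 0.042]
tcp_rot: [0.658, 0.753, 0.0, 0.0]
wrist_force: [-6.1, 0.5, 11.1]
grip_width: -0.0003
```

Run:
```python
from h import *
for i in range(4):
    s=snapshot("scene");st=get_state();print(st["position"],st["wrist_force"])
save("c2.png",s["img"][180:290,220:350],5)
```

```text
[ 0.59017005 -0.06277332  0.04200646] [-6.73571524 -0.35451709 11.13994089]
[ 0.59016292 -0.06273815  0.04200794] [-7.03852907 -0.22552227 11.12439617]
[ 0.59015243 -0.06275058  0.04199409] [-5.96747255  0.04977491 11.52877939]
[ 0.59012495 -0.06275857  0.04197258] [-6.58979583 -0.33111324 10.03297365]
```

View pics/c2.png

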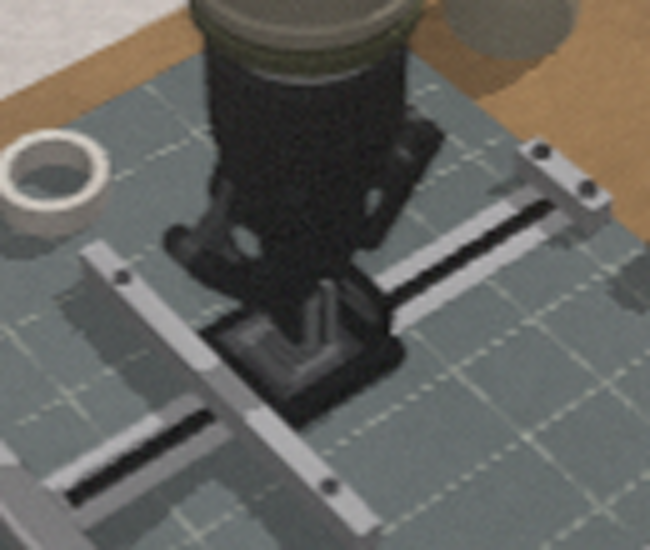

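The image shows the tips on the button with nothing else touched. At z=0.042 and 11 N it is fully down. I'll start pushing gently along tool +x.

Request:
move_arm(series=[0,0,-0.05,0.03,0,0,0,0,0.1,0,0,0,0,0,0,0.2,0,0,0,0,0,0,0.3,0,0,0,0,0,0,0.4,0,0,0,0,0,0,0.4,0,0,0,0,0,0,0.3,0,0,0,0,0,0,0.2,0,0,0,0,0,0,0.1,0,0,0,0,0,0,0,0,0,0,0,0,0,0,0,0,0,0,0])

```text
t: 5.85
position: [0.5875, -0.0432, 0.042]
tcp_rot: [0.658, 0.753, 0.0, 0.001]
wrist_force: [-4.9, -1.1, 11.0]
grip_width: -0.0001
```

Run:
```python
from h import *
s=snapshot("scene");st=get_state();print(st["position"],st["wrist_force"])
save("c3.png",s["img"][180:290,220:350],5)
```

```text
[ 0.58745766 -0.04317448  0.04196763] [-5.57456026 -0.56854114 11.6058088 ]
```

View pics/c3.png

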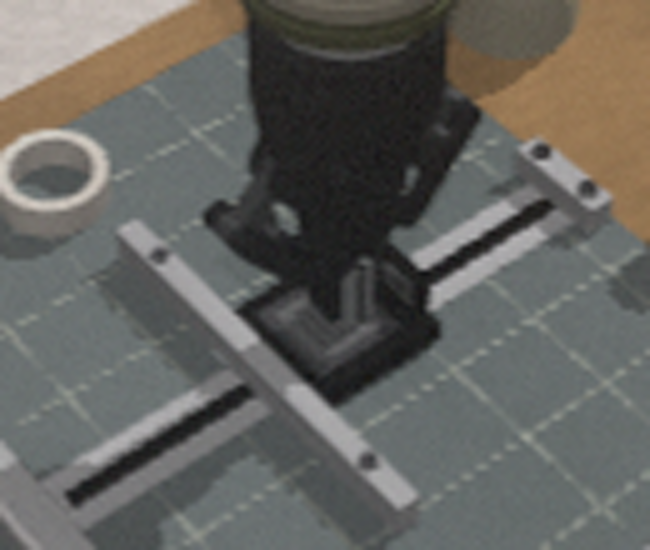

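The stop followed: the bar's near end moved from (95,245) to (130,230), and the fingers still sit in the same place on the button. About 90 mm remain.

Request:
move_arm(series=[0,0.1,0,0,0,0,0,0,0.3,0,0,0,0,0,0,0.5,0,0,0,0,0,0,0.6,0,0,0,0,0,0,0.7,0,0,0,0,0,0,0.7,0,0,0,0,0,0,0.7,0,0,0,0,0,0,0.7,0,0,0,0,0,0,0.7,0,0,0,0,0,0,0.7,0,0,0,0,0,0,0.6,0,0,0,0,0,0,0.5,0,0,0,0,0,0,0.4,0,0,0,0,0,0,0.3,0,0,0,0,0,0,0.2,0,0,0,0,0,0,0.1,0,0,0,0,0,0,0,0,0,0,0,0,0,0,0,0,0,0,0])

```text
t: 7.7
position: [0.577, 0.0344, 0.042]
tcp_rot: [0.658, 0.753, 0.0, 0.001]
wrist_force: [-5.7, -1.0, 11.8]
grip_width: 0.0001
```

Run:
```python
from h import *
s=snapshot("scene");st=get_state();print(st["position"],st["wrist_force"])
save("c4.png",s["img"][180:290,220:350],5)
```

```text
[0.57696497 0.0343759  0.04196193] [-4.67316924 -0.37320029 12.01446601]
```

View pics/c4.png

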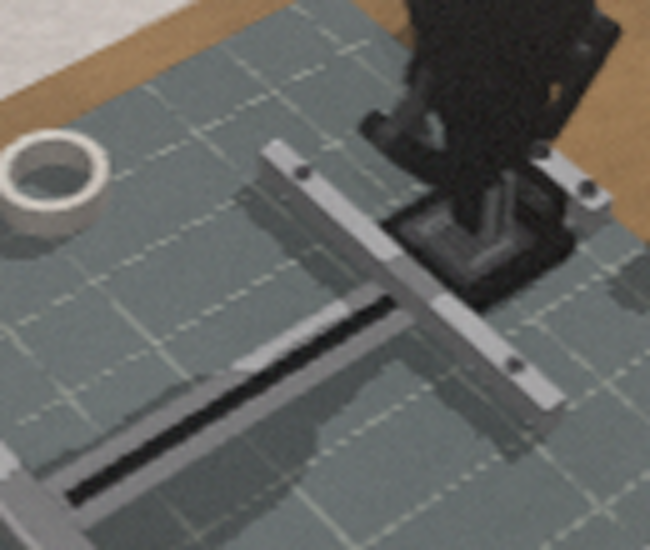

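The stop has a small gap left to the end stop, roughly 10 mm. I'll creep in until it reacts.

Request:
move_arm(series=[0,0.1,0,0,0,0,0,0,0.2,0,0,0,0,0,0,0.2,0,0,0,0,0,0,0.2,0,0,0,0,0,0,0.1,0,0,0,0,0,0,0.1,0,0,0,0,0,0,0,0,0,0,0,0])

```text
t: 8.45
position: [0.5758, 0.0432, 0.042]
tcp_rot: [0.658, 0.753, 0.0, 0.001]
wrist_force: [-5.5, -1.3, 11.8]
grip_width: -0.0
```

Request:
move_arm(series=[0,0.05,0,0,0,0,0,0,0.05,0,0,0,0,0,0,0.05,0,0,0,0,0,0,0.05,0,0,0,0,0,0,0,0,0,0,0,0])

```text
t: 8.95
position: [0.5755, 0.0451, 0.0419]
tcp_rot: [0.658, 0.753, 0.0, 0.001]
wrist_force: [-6.2, -1.3, 12.0]
grip_width: 0.0001
```

Request:
move_arm(series=[0,0.05,0,0,0,0,0,0,0.05,0,0,0,0,0,0,0.05,0,0,0,0,0,0,0,0,0,0,0,0])

```text
t: 9.35
position: [0.5753, 0.0466, 0.042]
tcp_rot: [0.658, 0.753, 0.0, 0.001]
wrist_force: [-6.0, -2.1, 12.0]
grip_width: -0.0001
```

Request:
move_arm(series=[0,0.05,0,0,0,0,0,0,0.05,0,0,0,0,0,0,0.05,0,0,0,0,0,0,0,0,0,0,0,0])

```text
t: 9.75
position: [0.5757, 0.0474, 0.042]
tcp_rot: [0.658, 0.753, 0.0, 0.002]
wrist_force: [-2.9, -4.8, 9.3]
grip_width: 0.0002
```

Run:
```python
from h import *
s=snapshot("scene");st=get_state();print(st["position"],st["wrist_force"])
save("c5.png",s["img"][190:250,280:360],8)
```

```text
[0.57569757 0.04738318 0.04200209] [-3.12926932 -4.95429012  8.88386162]
```

View pics/c5.png

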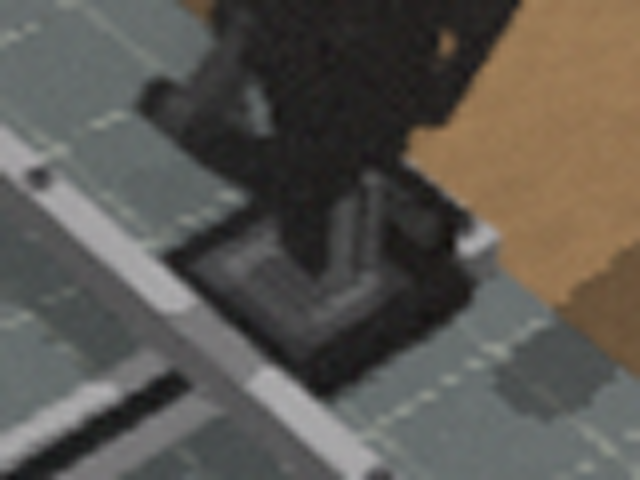

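The reaction rises (−5 N in y, motion stalled) and the picture shows the housing meeting the end-stop block. One more slight push confirms it before lifting.

Request:
move_arm(series=[0,0,0,0.05,0,0,0,0,0.05,0,0,0,0,0,0,0.03,0,0,0,0,0,0,0,0,0,0,0,0])

```text
t: 10.2
position: [0.5759, 0.0478, 0.0419]
tcp_rot: [0.658, 0.753, 0.0, 0.002]
wrist_force: [-3.6, -6.2, 12.1]
grip_width: 0.0001
```

Request:
move_arm(series=[0,0,0,-0.2,0,0,0,0,0,0,-0.3,0,0,0,0,0,0,-0.5,0,0,0,0,0,0,-1,0,0,0,0,0,0,-2,0,0,0,0,0,0,-4,0,0,0,0,0,0,-4,0,0,0,0,0,0,-4,0,0,0,0,0,0,-3,0,0,0,0,0,0,0,0,0,0,0,0,0,0,0,0,0,0,0])

```text
$.series: bad value
```

Run:
```python
from h import *
s=snapshot("scene");st=get_state();print(st["position"],st["wrist_force"],st["t"])
save("c6.png",s["img"][150:290,180:360],4)
b=[.5735+.0,.0395,.048]
th=np.radians(7.4);e=np.array([.569,.0753]);y=np.array([-np.sin(th),np.cos(th)])
print("expected button px",proj(s,[*(e-.038*y),.048]))
```

```text
[0.57591656 0.04780158 0.04194832] [-3.29956979 -6.9527449  11.27183196] 10.25
expected button px [316.93950882 221.48879798]
```

View pics/c6.png

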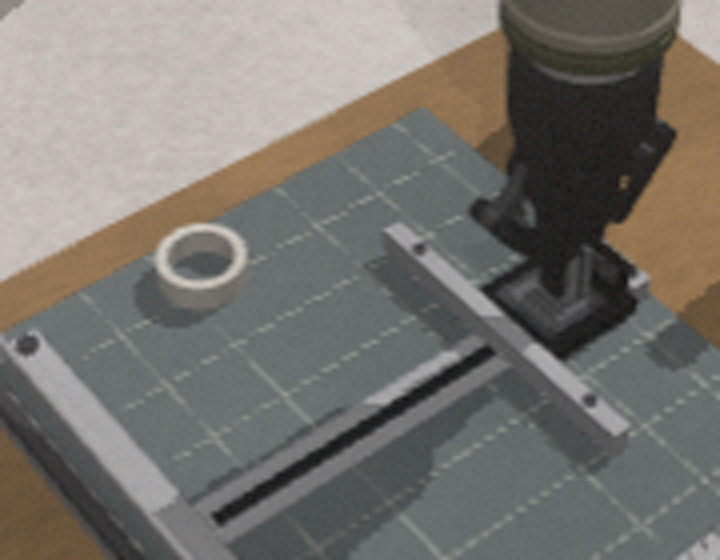

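The move was refused: the list had 79 numbers, not a multiple of 7. The fingers still hold the button down. Resending it with 11 full rows.

Request:
move_arm(series=[0,0,0,-0.2,0,0,0,0,0,0,-0.3,0,0,0,0,0,0,-0.5,0,0,0,0,0,0,-1,0,0,0,0,0,0,-2,0,0,0,0,0,0,-4,0,0,0,0,0,0,-4,0,0,0,0,0,0,-4,0,0,0,0,0,0,-3,0,0,0,0,0,0,0,0,0,0,0,0,0,0,0,0,0])

```text
t: 11.35
position: [0.5746, 0.0495, 0.231]
tcp_rot: [0.658, 0.753, 0.001, 0.001]
wrist_force: [-0.7, -0.3, -0.7]
grip_width: -0.0
```

Run:
```python
from h import *
s=snapshot("scene");t=snapshot("top");st=get_state();print(st["position"],st["wrist_force"],st["t"])
a=cv2.resize(s["img"][185:255,270:370],None,fx=6,fy=6,interpolation=cv2.INTER_CUBIC)
b=cv2.resize(t["img"][155:185,225:325],None,fx=6,fy=6,interpolation=cv2.INTER_CUBIC)
save("c7.png",np.vstack([a,b]))
```

```text
[0.57336041 0.04936709 0.22849596] [-0.20876675  0.96471341 -0.54464601] 11.45
```

View pics/c7.png

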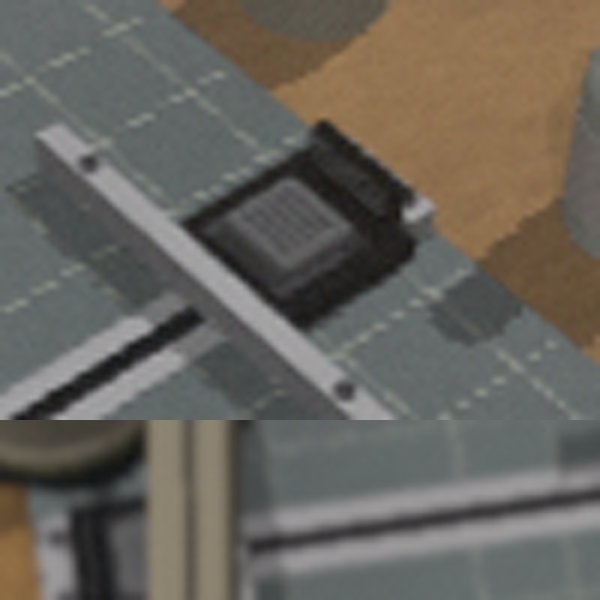

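```bash
python3 -c "
from station import *
print(job_done())"
```

```text
the job is handed in; nothing more can be done
None
```

The back stop is at the end of its rail, against the end stop, and the lock button has sprung back up. I handed the job in at about 11.5 s.

I pressed the button right down with the shut fingertips (tip height 42 mm, about 11 N). Holding it down, I slid the stop about 110 mm until it met the end stop. There the push reaction rose from about 1 N to 6 N and the motion stalled. Then I lifted straight off to z = 0.23 m.

**Last checks:**
- **Position:** the raised button appeared at pixel (317.5, 221.2), against an expected (316.9, 221.5) for the home position. No gap to the end stop was visible.
- **Contact:** the wrist force was about zero after lifting, so the robot was touching nothing.
- **Other things:** nothing but the stop was seen to move. I did not take a separate final picture of the blade handle or the glue gun; the gripper never came near either.

One move call was refused because its list had the wrong length. Nothing moved, and I resent it corrected. The fingers slid by a fraction of a millimetre on the button during the last push against the end stop.

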